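# Line up a dimpled dessert pan under the filler pointer

## Task

Set up the coconut-cake pan table for filling: first swing the green steadying leg out from the side of the table until it is fully home, firmly against its stop. Then slide the pan tray by its black knob until the fixed yellow pointer stands over the middle of the red stud, pause there for about two seconds, move on until the pointer stands over the middle of the blue stud, and leave it there with both the knob and the leg released. Leave the mortar, the pestle and the two ramekins where they are.

Things in the scene. Friction and masses are not known exactly. Their poses are not given: they have to be found in the camera images.
- indexer: fixed indexing table, grey base 330 x 240 x 25 mm with crossed slides, tray and round dark pan. Origin at table height under the pointer tip; x points away from the robot (within 0.3 rad), y left, z up. Base spans x -140 to +190, y -120 to +120 mm. A steel post at x = +175 mm, 195 mm high, carries a 10 mm bar that comes in above the x axis and slopes down to the pointer
- pointer_tip (a point): lower tip of the fixed yellow conical pointer, 90 mm above the table and 9 mm above the pan; it never moves
- red_stud (a point): top centre of the red stud (12 mm wide) in the middle of the pan's red-rimmed dimple (37 mm wide), 79 mm above the table. It travels with the tray. The pan (158 mm wide, one dimple in the middle, six on a circle of 46 mm radius; the colours may point any way round) is clamped to the tray and does not turn
- blue_stud (a point): top centre of the blue stud (12 mm wide) in the middle of the pan's dimple with the blue rim, 80 mm from the red stud, at the same height, 79 mm above the table
- tray_knob (a point): centre of the top of the tray's upright black knob: a plain post 20 mm in diameter, 66 mm tall, top 129 mm above the table, 135 mm from the pan's middle towards the robot. Moving it moves tray and pan together in any horizontal direction without turning. Each slide has 1.5 N of friction and stays where it is left
- tray (a joint): position of the tray along the indexer's x axis, m, from -0.06 to +0.06 at the stops; 0: the pan's middle is under the pointer
- cross_slide (a joint): position of the cross slide (it carries the tray) along the indexer's y axis, m, from -0.06 to +0.06 at the stops; 0: the pan's middle is under the pointer
- leg (a joint): angle of the green leg on the table's left side, rad: 0 folded alongside, pointing along the indexer's -x; 1.57 swung out fully to its hard end stop, pointing along +y (clockwise seen from above). A stiff hinge: it stays where it is left and takes 1 to 2 N at its knob; pressing it up against the stop with 5 to 10 N does no harm
- leg_knob (a point): centre of the top of the upright green post at the free end of the leg: 16 mm in diameter, standing 64 mm above the leg bar's middle, top 80 mm above the table, 110 mm from the hinge axis
- leg_hinge (a point): point on the leg's vertical hinge axis at the height of the top of the leg's post (80 mm); it is fixed at x = -50, y = +165 mm of the indexer
- mortar: heavy grey stone mortar, 150 mm wide, 100 mm high, origin under its centre; not to be disturbed
- pestle: dark hardwood pestle lying down, 172 mm long along its x axis, 40 mm thick, origin under its middle; not to be disturbed
- ramekin_a: blue ceramic ramekin, 80 mm wide, 42 mm high, origin under its centre; not to be disturbed
- ramekin_b: second blue ceramic ramekin of the same size, origin under its centre; not to be disturbed

How it is judged:
On the way, in this order (a step that is already met when the one before it is completed fails the run):
1. the leg is swung out fully to its stop (over 1.5 rad) (value of joint leg above 1.5 rad), for 0.2 s.
2. the pointer stands over the red stud (within 6 mm of its middle) with the leg out, for 0.8 s (horizontal distance between pointer_tip and red_stud below 0.006 m and value of joint leg above 1.5 rad), for 0.8 s.
3. the pointer stands over the blue stud (within 6 mm of its middle) (horizontal distance between pointer_tip and blue_stud below 0.006 m), for 0.3 s.
At the end, for the whole second after the job is handed in: The pointer stands over the blue stud (within 6 mm of its middle, seen from above), the tray is at rest, and the leg is out at its stop (over 1.5 rad) (horizontal distance between pointer_tip and blue_stud below 0.006 m and value of joint leg above 1.5 rad and velocity of joint tray between -0.01 and 0.01 m/s and velocity of joint cross_slide between -0.01 and 0.01 m/s); the robot touches nothing.
It fails at once if the mortar, the pestle or a ramekin is shifted by more than 30 mm (distance of any of mortar, pestle, ramekin_a, ramekin_b from where it was at the start of the episode above 0.03 m).
It also fails if it takes over 54 s, if anything falls off the work surface, if the arm or the gripper's body presses on something with over 40 N, if the wrist force passes 120 N, or if a joint passes its speed limit or range.

## Robot

A 7-joint arm with a two-finger parallel gripper is mounted at the origin on the work surface. World frame = base frame: x ahead of the robot, y to its left, z up, the work surface at z = 0. Lengths are in m, angles in rad, forces in N, time in s.
With the tool pointing down it reaches from about 0.4 to 0.875 m from the base axis. Payload 19.3 kg.
Tool frame: the origin (TCP) lies at the very end of the fingers, on their centre line; the grasp point (between the pads) lies 19 mm behind it; z points along the fingers, y is the line along which they close (so a half turn about z gives the same grasp; the last joint's range is limited). The gripper opens to 85 mm and grips with 20 to 120 N. Pads are 22 mm wide; open, the fingers measure 114 mm over their backs; the gripper's body (76 mm by 85 mm) begins 54 mm behind the grasp point. The pads swing forward as they close: fully open they stand 13 mm farther back than shut.
Start: joints at [1.032, 0.521, -0.036, 1.599, 0.021, 1.021, -0.113], TCP at [0.282, -0.558, 0.231] pointing down, gripper open.
Joint ranges: [-2.91, 2.91], [-0.3, 2.13], [-1.5, 1.42], [0.17, 2.43], [-1.26, 4.41], [0.16, 1.93], [-2.52, 2.52]. Speed limits (rad/s): [1.89, 1.89, 2.39, 2.39, 3.01, 3.01, 3.01].

## Interface

Orientations are given as [roll, pitch, yaw] about the fixed x, y, z axes, in that order (R = Rz(yaw) Ry(pitch) Rx(roll)).
In Python, from workcell import monitor, optics, workorder gives the robot as it stands.
- The arm moves only by the tool apply_moves, never from a script. Its arguments are lists of equal length, an entry for each row: "linear": the shift along the tool's x, y, z each as a share of 0.1 m, from -1 to 1, a list of three; "delta_rot": the turn, a rotation vector about the tool's x, y, z each as a share of 120 degrees, from -1 to 1, a list of three. A call has exactly 5 rows; each row is the pose to reach, as a shift and turn from the pose commanded when the call began, along the tool's axes at that moment; what a row does not reach only later rows make up. A row lasts 1/12 s, in which the tool goes at most 41.7 mm and 7.16 degrees, less where a joint would pass 70% of its speed; a pose out of reach is approached as far as the arm can. A call with a number of a shift or a turn outside -1 to 1 is refused whole. A call with a gripper value outside its range is refused whole. "gripper" is the opening, from -1 (shut) to 1 (fully open), set as the call begins (left out, the last holds). The fingers move at their own pace and stop on an object; "force" is the grip in N (left out, the last holds). Time passes only in rows, so rows that repeat a pose let the fingers close, or fill a call up. It gives the time, the measured TCP pose, the force, the opening and the grip force at its end, in the units of the state.
- monitor.observe(): the state, without advancing time (a new reading comes with each control period).
- optics.grab_frame(name): name is "scene" or "top" or "wrist"; returns (picture, depth): 420x560x3 uint8, red, green, blue; 420x560 float32, m along the optical axis (not along the pixel's ray), 0 where there is no reading.
- optics.camera_info(name): a dict with "fx", "fy", "cx", "cy" (pixels), "D" ([k1, k2, p1, p2, k3] as OpenCV has them; the pictures are not rectified), "rvec" (rotation vector, rad) and "tvec" (3), from world to camera coordinates, as OpenCV has them; the wrist camera has in their place "T_tool_cam" (4x4, takes a point from camera to tool coordinates, whose origin is the TCP and whose axes are the flange's). Camera axes: x right, y down, z forward; pixel columns grow to the right and rows downward; lengths in m; the calibration is good to about 2 mm. A picture is of the moment at which its call begins: read the wrist's pose just before it. camera_info takes no time and is no camera call.
- workorder.job_done(): hands the job in; it is judged then, once.
The state is a dict: "clock": time; "qpos": joint angles; "qd": joint speeds; "joint_efforts": joint torques, N m; "position": TCP position; "tool_rot": TCP orientation; "force": force on the tool from outside, world axes, zero at the start; "moment": the same for the moment, N m; "grip_width": finger opening in m; "finger_force": force on a finger pad.
Only numpy, scipy, OpenCV 4.12 (cv2) and the standard library are available. Lean on these libraries where they do the work, as an engineer would, in place of code of your own. Each camera call takes 0.05 s, during which the arm holds its last target. There are 200 camera calls.

## Working session

There is one attempt and no reset: what is moved stays moved. The work goes in short steps, Python scripts to look and compute and a tool call to move; the robot and the scene stay as the last step left them, time stands still between calls to the robot, and variables do not carry over. Pictures are saved under pics/ and viewed, at most 10 in all, crops included, and the job is handed in when it is done.

Besides the shell and the picture viewer there is one more tool, called after "Emit:" in YAML: its name, and indented under it one key for each argument. apply_moves: Moves the arm, as the interface text tells. Its arguments: {"type":"object","properties":{"linear":{"type":"array"},"delta_rot":{"type":"array"},"gripper":{"type":"number"},"force":{"type":"number"}},"required":["linear","delta_rot"]}

```bash
mkdir -p pics; ls; cat > h.py <<'E'
import numpy as np, cv2
from workcell import monitor, optics, workorder
from scipy.spatial.transform import Rotation as Ro
def ray(name,uv,st=None):
    i=optics.camera_info(name)
    K=np.array([[i['fx'],0,i['cx']],[0,i['fy'],i['cy']],[0,0,1.]])
    p=cv2.undistortPoints(np.array([[uv]],float),K,np.array(i['D'],float))[0,0]
    d=np.array([p[0],p[1],1.])
    if 'rvec' in i:
        R=cv2.Rodrigues(np.array(i['rvec'],float))[0]; t=np.array(i['tvec'],float).ravel()
        return -R.T@t, R.T@d
    T=np.array(i['T_tool_cam']); Rt=Ro.from_euler('xyz',st['tool_rot']).as_matrix() 
    return Rt@T[:3,3]+st['position'], Rt@T[:3,:3]@d
def onz(name,uv,z,st=None):
    o,d=ray(name,uv,st); return o+d*(z-o[2])/d[2]
def blobs(img,lo,hi,mn=15):
    h=cv2.cvtColor(img,cv2.COLOR_RGB2HSV); m=cv2.inRange(h,np.array(lo),np.array(hi))
    n,l,s,c=cv2.connectedComponentsWithStats(m)
    return [(s[k].tolist(),c[k].round(1).tolist()) for k in range(1,n) if s[k][4]>=mn]
E
python3 - <<'E'
from h import *
print(monitor.observe())
for n in ['scene','top']:
    im,d=optics.grab_frame(n); cv2.imwrite(f'pics/{n}0.png',im[:,:,::-1]); np.save(f'{n}d.npy',d)
    print(n,ray(n,(280,210)))
    for nm,lo,hi in [('red',(0,120,70),(8,255,255)),('red2',(172,120,70),(180,255,255)),('yel',(20,120,100),(35,255,255)),('green',(40,80,40),(85,255,255)),('blue',(100,120,60),(125,255,255))]:
        print(nm,blobs(im,lo,hi))
E
```

```text
pics
{'clock': 0.0, 'qpos': array([ 1.03183299,  0.52198571, -0.0363223 ,  1.59997541,  0.02121755,
        1.02105824, -0.11282354]), 'qd': array([ 0.00030113,  0.00012352,  0.00165195, -0.00039376, -0.00220692,
       -0.00033237,  0.00077485]), 'joint_efforts': array([ 2.33920626e-03, -9.27095532e+01,  1.98043540e+00, -3.69914460e+01,
        1.79577334e-02,  8.29800905e-03,  2.65276270e-05]), 'position': array([ 0.28218889, -0.55732557,  0.23075509]), 'tool_rot': array([-3.14055525e+00,  8.94364651e-05,  4.68734034e-01]), 'force': array([0.63605327, 0.09173436, 0.59096582]), 'moment': array([-0.03581582,  0.08195219, -0.07630618]), 'finger_force': 0.0, 'grip_width': 0.08529137318363643}
scene (array([ 1.31956291, -0.23783963,  1.10332099]), array([-0.60491152,  0.22011313, -0.76534181]))
red [([299, 253, 11, 11, 28], [304.9, 256.9]), ([295, 259, 7, 8, 15], [297.2, 263.6])]
red2 []
yel []
green [([315, 194, 4, 6, 15], [316.6, 195.8]), ([313, 207, 14, 26, 140], [319.8, 218.7]), ([325, 235, 8, 9, 35], [329.1, 239.0])]
blue [([285, 232, 15, 12, 65], [292.2, 236.9]), ([104, 238, 23, 13, 118], [114.2, 243.5]), ([103, 253, 10, 7, 15], [107.6, 256.8]), ([100, 281, 24, 17, 141], [111.4, 287.7])]
top (array([0.29279571, 0.0351514 , 1.38664211]), array([ 0.17180394,  0.00176087, -0.9851651 ]))
red [([268, 147, 14, 14, 46], [276.0, 152.4])]
red2 []
yel []
green [([0, 116, 10, 46, 329], [3.6, 138.1]), ([235, 180, 4, 5, 18], [236.6, 181.8]), ([229, 192, 10, 35, 206], [234.0, 208.1])]
blue [([268, 173, 14, 14, 69], [274.4, 179.4]), ([430, 178, 26, 24, 339], [441.1, 190.8]), ([425, 226, 27, 26, 375], [436.2, 239.6])]
```

```bash
python3 - <<'E'
import cv2
a=cv2.imread('pics/top0.png')[90:270,200:460]; b=cv2.imread('pics/scene0.png')[150:330,200:400]
cv2.imwrite('pics/a.png',cv2.resize(a,None,fx=3,fy=3,interpolation=2)); cv2.imwrite('pics/b.png',cv2.resize(b,None,fx=3,fy=3,interpolation=2))
E
```

```text
(no output)
```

View pics/a.png

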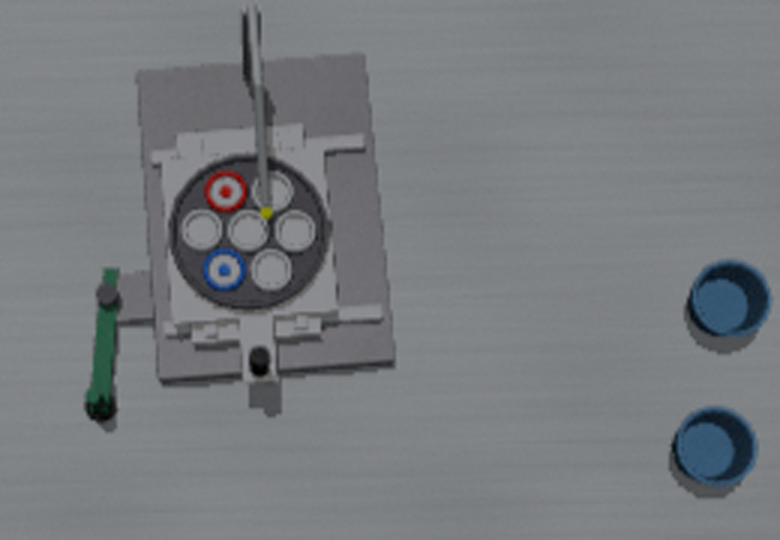

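View pics/b.png

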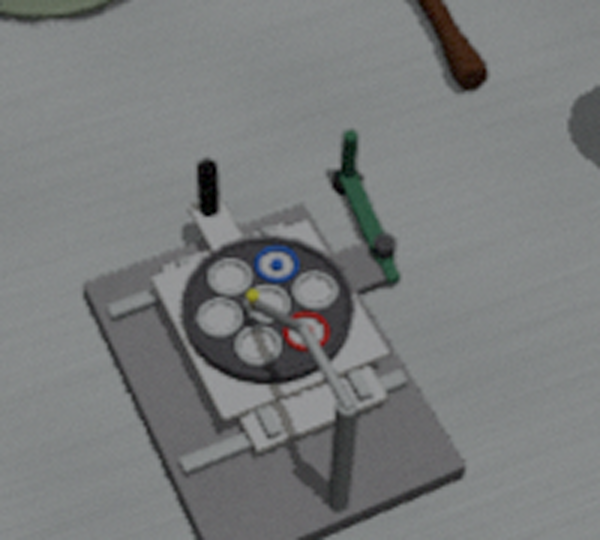

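View pics/scene0.png

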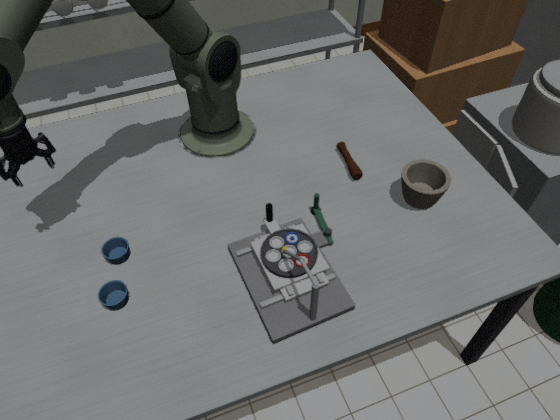

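The crops show the pan (top crop) with red stud (226,191), blue stud (224,270), yellow tip (266,213), black knob top about (259,353), leg knob about (98,402). The leg is folded toward the robot. The ramekins are far right; the pestle and mortar are left and nearer the robot.

```bash
cat >> h.py <<'E'
def tri(a,b):
    (o1,d1),(o2,d2)=a,b
    A=np.c_[d1,-d2]; s=np.linalg.lstsq(A,o2-o1,rcond=None)[0]; p,q=o1+s[0]*d1,o2+s[1]*d2
    return ((p+q)/2).round(4), np.linalg.norm(p-q).round(4)
E
python3 - <<'E'
from h import *
np.set_printoptions(precision=4,suppress=True)
t=lambda x,y:(200+x/3-.33,90+y/3-.33); s=lambda x,y:(200+x/3-.33,150+y/3-.33)
print('tip',tri(ray('top',t(266,213)),ray('scene',s(252,297))),onz('top',t(266,213),.095))
for n,p,q,z in [('red',(226,191),(306,330),.079),('blue',(224,270),(277,265),.079),('pan',(249,231),None,.079),('knob',(259,353),(207,163),.129),('legk',(98,402),(350,134),.08),('hinge',(108,295),None,.03)]:
    print(n,onz('top',t(*p),z),onz('scene',s(*q),z) if q else '')
c=[onz('top',t(*p),.025)[:2] for p in [(137,72),(364,55),(394,364),(160,382)]]
print(c,[np.linalg.norm(c[i]-c[(i+1)%4]) for i in range(4)])
f=(c[0]+c[1]-c[2]-c[3]); print('yaw',np.arctan2(f[1],f[0]), np.arctan2(*(-(c[1]-c[0]+c[2]-c[3]))[[0,1]])); 
w=optics.camera_info('wrist'); print(w)
for n,u in [('mortar',(425,185)),('pestle',(349,161))]: print(n,onz('scene',u,.03))
E
```

```text
tip (array([0.6607, 0.0102, 0.1055]), np.float64(0.0002)) [0.6638 0.0101 0.095 ]
red [0.6918 0.0488 0.079 ] [0.6946 0.0487 0.079 ]
blue [0.6116 0.0523 0.079 ] [0.6178 0.0515 0.079 ]
pan [0.6504 0.0269 0.079 ] 
knob [0.5193 0.0205 0.129 ] [0.517  0.0205 0.129 ]
legk [0.4836 0.1759 0.08  ] [0.4933 0.1805 0.08  ]
hinge [0.6001 0.1709 0.03  ] 
[array([0.8397, 0.1401]), array([ 0.8527, -0.0979]), array([ 0.5239, -0.1161]), array([0.5106, 0.1194])] [np.float64(0.23837578239131846), np.float64(0.3292994563421387), np.float64(0.23591070000280562), np.float64(0.3298010837468587)]
yaw 0.05910247128539105 -0.05535901695307771
{'fx': 290.79367616136545, 'fy': 290.79367616136545, 'cx': 280.31497403831, 'cy': 208.75136904535825, 'D': array([-0.0223,  0.    ,  0.    ,  0.    ,  0.    ]), 'T_tool_cam': array([[-0.0012, -0.9605, -0.2784,  0.0713],
       [ 1.    , -0.0013,  0.    , -0.0009],
       [-0.0004, -0.2784,  0.9605, -0.1413],
       [ 0.    ,  0.    ,  0.    ,  1.    ]])}
mortar [0.5443 0.5416 0.03  ]
pestle [0.355  0.3645 0.03  ]
```

```bash
cat > plan.py <<'E'
import numpy as np
from scipy.spatial.transform import Rotation as Ro
def plan(p0,y0,wps,sub=0):
    """wps: list of (x,y,z,yaw) end poses of each call; prints 5 rows each (tool axes, shares)"""
    p=np.array(p0,float);y=y0
    for w in wps:
        R=Ro.from_euler('xyz',[np.pi,0,y]).as_matrix()
        L=R.T@(np.array(w[:3])-p)/.1; r=-(w[3]-y)/np.radians(120)
        fl='' if abs(L).max()<=1 and abs(r)<=.298 else ' !!'
        print([[round(float(v),3) for v in L*k/5] for k in range(1,6)],'rot',[round(r*k/5,3) for k in range(1,6)],fl)
        p=p+R@np.round(L,3)*.1; y=y-round(r,3)*np.radians(120)
    print('end',p.round(4),round(y,4))
def line(p0,y0,p1,y1,n):
    a=np.r_[p0,y0];b=np.r_[p1,y1]; return [tuple(a+(b-a)*k/n) for k in range(1,n+1)]
E
python3 - <<'E'
from plan import *
p0,y0=[.282,-.558,.231],.469
plan(p0,y0,line(p0,y0,[.47,.16,.2],3.15,8))
E
```

```text
[[0.123, -0.139, 0.008], [0.246, -0.278, 0.015], [0.369, -0.417, 0.023], [0.492, -0.555, 0.031], [0.615, -0.694, 0.039]] rot [np.float64(-0.032), np.float64(-0.064), np.float64(-0.096), np.float64(-0.128), np.float64(-0.16)] 
[[0.162, -0.091, 0.008], [0.324, -0.181, 0.015], [0.486, -0.272, 0.023], [0.648, -0.363, 0.031], [0.81, -0.454, 0.038]] rot [np.float64(-0.032), np.float64(-0.064), np.float64(-0.096), np.float64(-0.128), np.float64(-0.16)] 
[[0.183, -0.032, 0.008], [0.365, -0.065, 0.016], [0.548, -0.097, 0.024], [0.731, -0.129, 0.031], [0.913, -0.162, 0.039]] rot [np.float64(-0.032), np.float64(-0.064), np.float64(-0.096), np.float64(-0.128), np.float64(-0.16)] 
[[0.183, 0.03, 0.008], [0.366, 0.059, 0.016], [0.55, 0.089, 0.023], [0.733, 0.118, 0.031], [0.916, 0.148, 0.039]] rot [np.float64(-0.032), np.float64(-0.064), np.float64(-0.096), np.float64(-0.128), np.float64(-0.16)] 
[[0.163, 0.088, 0.008], [0.327, 0.176, 0.015], [0.49, 0.264, 0.023], [0.653, 0.352, 0.031], [0.817, 0.44, 0.039]] rot [np.float64(-0.032), np.float64(-0.064), np.float64(-0.096), np.float64(-0.128), np.float64(-0.16)] 
[[0.125, 0.137, 0.008], [0.25, 0.274, 0.015], [0.376, 0.411, 0.023], [0.501, 0.548, 0.031], [0.626, 0.685, 0.039]] rot [np.float64(-0.032), np.float64(-0.064), np.float64(-0.096), np.float64(-0.128), np.float64(-0.16)] 
[[0.073, 0.17, 0.008], [0.147, 0.341, 0.015], [0.22, 0.511, 0.023], [0.293, 0.682, 0.031], [0.366, 0.852, 0.038]] rot [np.float64(-0.032), np.float64(-0.064), np.float64(-0.096), np.float64(-0.128), np.float64(-0.16)] 
[[0.013, 0.185, 0.008], [0.026, 0.37, 0.016], [0.04, 0.555, 0.023], [0.053, 0.74, 0.031], [0.066, 0.926, 0.039]] rot [np.float64(-0.032), np.float64(-0.064), np.float64(-0.096), np.float64(-0.128), np.float64(-0.16)] 
end [0.47 0.16 0.2 ] 3.1498
```

Emit:
apply_moves:
  linear:
    - [0.12, -0.14, 0.01]
    - [0.25, -0.28, 0.015]
    - [0.37, -0.42, 0.02]
    - [0.49, -0.555, 0.03]
    - [0.615, -0.695, 0.04]
  delta_rot:
    - [0, 0, -0.032]
    - [0, 0, -0.064]
    - [0, 0, -0.096]
    - [0, 0, -0.128]
    - [0, 0, -0.16]

```text
clock: 0.52
position: [0.3058, -0.4669, 0.227]
tool_rot: [-3.141, 0.0, 0.807]
force: [0.1, -0.2, -0.3]
grip_width: 0.0855
finger_force: 0.0
```

Emit:
apply_moves:
  linear:
    - [0.16, -0.09, 0.01]
    - [0.32, -0.18, 0.015]
    - [0.49, -0.27, 0.02]
    - [0.65, -0.36, 0.03]
    - [0.81, -0.455, 0.04]
  delta_rot:
    - [0, 0, -0.032]
    - [0, 0, -0.064]
    - [0, 0, -0.096]
    - [0, 0, -0.128]
    - [0, 0, -0.16]

```text
clock: 0.93
position: [0.3293, -0.3769, 0.2231]
tool_rot: [-3.141, -0.0, 1.142]
force: [-0.4, 0.4, -0.1]
grip_width: 0.0855
finger_force: 0.0
```

Tracks well.

Emit:
apply_moves:
  linear:
    - [0.18, -0.03, 0.01]
    - [0.365, -0.065, 0.015]
    - [0.55, -0.1, 0.02]
    - [0.73, -0.13, 0.03]
    - [0.915, -0.16, 0.04]
  delta_rot:
    - [0, 0, -0.032]
    - [0, 0, -0.064]
    - [0, 0, -0.096]
    - [0, 0, -0.128]
    - [0, 0, -0.16]

```text
clock: 1.35
position: [0.3533, -0.2867, 0.2192]
tool_rot: [-3.142, 0.0, 1.479]
force: [0.0, 0.5, 0.7]
grip_width: 0.0856
finger_force: 0.0
```

Emit:
apply_moves:
  linear:
    - [0.18, 0.03, 0.01]
    - [0.365, 0.06, 0.015]
    - [0.55, 0.09, 0.02]
    - [0.73, 0.12, 0.03]
    - [0.915, 0.15, 0.04]
  delta_rot:
    - [0, 0, -0.032]
    - [0, 0, -0.064]
    - [0, 0, -0.096]
    - [0, 0, -0.128]
    - [0, 0, -0.16]

```text
clock: 1.77
position: [0.3772, -0.1967, 0.2153]
tool_rot: [3.141, 0.0, 1.816]
force: [0.4, 0.3, 0.9]
grip_width: 0.0854
finger_force: 0.0
```

Emit:
apply_moves:
  linear:
    - [0.16, 0.09, 0.01]
    - [0.33, 0.18, 0.015]
    - [0.49, 0.265, 0.02]
    - [0.65, 0.35, 0.03]
    - [0.815, 0.44, 0.04]
  delta_rot:
    - [0, 0, -0.032]
    - [0, 0, -0.064]
    - [0, 0, -0.096]
    - [0, 0, -0.128]
    - [0, 0, -0.16]

```text
clock: 2.18
position: [0.4007, -0.1072, 0.2112]
tool_rot: [3.142, 0.0, 2.151]
force: [0.9, -0.0, -0.2]
grip_width: 0.0857
finger_force: 0.0
```

Emit:
apply_moves:
  linear:
    - [0.125, 0.14, 0.01]
    - [0.25, 0.275, 0.015]
    - [0.375, 0.41, 0.02]
    - [0.5, 0.55, 0.03]
    - [0.625, 0.685, 0.04]
  delta_rot:
    - [0, 0, -0.032]
    - [0, 0, -0.064]
    - [0, 0, -0.096]
    - [0, 0, -0.128]
    - [0, 0, -0.16]

```text
clock: 2.6
position: [0.4242, -0.0173, 0.2073]
tool_rot: [3.141, 0.0, 2.486]
force: [0.8, -0.2, 0.4]
grip_width: 0.0855
finger_force: 0.0
```

Emit:
apply_moves:
  linear:
    - [0.075, 0.17, 0.01]
    - [0.15, 0.34, 0.015]
    - [0.22, 0.51, 0.02]
    - [0.29, 0.68, 0.03]
    - [0.365, 0.85, 0.04]
  delta_rot:
    - [0, 0, -0.032]
    - [0, 0, -0.064]
    - [0, 0, -0.096]
    - [0, 0, -0.128]
    - [0, 0, -0.16]

```text
clock: 3.02
position: [0.4475, 0.0721, 0.2033]
tool_rot: [3.141, 0.0, 2.821]
force: [0.2, -0.4, 0.4]
grip_width: 0.0856
finger_force: 0.0
```

```bash
python3 - <<'E'
from h import *
st=monitor.observe(); im,d=optics.grab_frame('wrist'); cv2.imwrite('pics/w0.png',im[:,:,::-1]); np.save('w0d.npy',d)
import pickle; pickle.dump(st,open('w0.pkl','wb')); print(st['position'],st['tool_rot'],st['qpos'],st['clock'])
E
```

```text
[0.44753279 0.07212198 0.2032609 ] [3.14132506e+00 1.42702396e-04 2.82096485e+00] [ 0.33833595  0.37295933 -0.78034537  2.03515142  0.34345703  0.86476841
  0.61579976] 3.0167
```

View pics/w0.png

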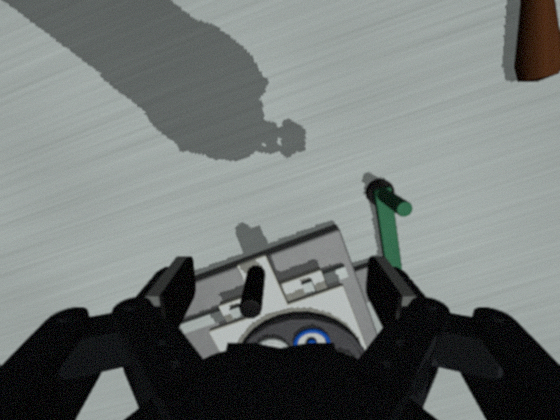

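The leg knob top is at about (404,208), and the tray knob top at about (252,301). The fingers hide most of the pan.

```bash
python3 - <<'E'
from h import *; from plan import *
import pickle; st=pickle.load(open('w0.pkl','rb')); d=np.load('w0d.npy')
np.set_printoptions(precision=4,suppress=True)
k=onz('wrist',(404,208),.08,st); print('legk',k, 'base',onz('wrist',(379,190),.02,st),'tray',onz('wrist',(252,301),.129,st), 'blue',onz('wrist',(313,341),.079,st))
for u in [(404,208),(252,301),(379,190)]:
    o,r=ray('wrist',u,st); print(u,(o+r*d[u[1],u[0]]))
print(onz('wrist',(334,225),.025,st))
E
```

```text
legk [0.4898 0.1828 0.08  ] base [0.4844 0.1797 0.02  ] tray [0.5099 0.0268 0.129 ] blue [0.6088 0.0572 0.079 ]
(404, 208) [0.4903 0.1832 0.0788]
(252, 301) [0.511  0.0263 0.1272]
(379, 190) [0.4848 0.1801 0.0187]
[0.5069 0.1191 0.025 ]
```

```bash
cat >> plan.py <<'E'
H=np.array([.5987,.1719])
def leg(phi,z,r=.11): return (H[0]+r*np.cos(phi),H[1]+r*np.sin(phi),z,phi)
E
python3 - <<'E'
from plan import *
s=(.4475,.0721,.2033,2.821)
plan(s[:3],s[3],[(.489,.170,.16,3.06),(.489,.181,.08,3.06),(.489,.181,.036,3.06)])
print()
k=(.489,.181,.036,3.06)
plan(k[:3],3.06,[leg(f,.036) for f in np.linspace(3.06,1.64,6)[1:]]+[leg(1.57,.036)])
E
```

```text
[[-0.017, 0.212, 0.087], [-0.034, 0.424, 0.173], [-0.051, 0.636, 0.26], [-0.068, 0.848, 0.346], [-0.085, 1.06, 0.433]] rot [np.float64(-0.023), np.float64(-0.046), np.float64(-0.068), np.float64(-0.091), np.float64(-0.114)]  !!
[[0.002, 0.022, 0.16], [0.003, 0.044, 0.32], [0.005, 0.066, 0.48], [0.007, 0.088, 0.64], [0.009, 0.109, 0.8]] rot [np.float64(-0.0), np.float64(-0.0), np.float64(-0.0), np.float64(-0.0), np.float64(-0.0)] 
[[-0.0, 0.0, 0.088], [-0.0, 0.0, 0.176], [-0.0, 0.0, 0.264], [-0.0, 0.0, 0.352], [-0.0, 0.0, 0.44]] rot [np.float64(-0.0), np.float64(-0.0), np.float64(-0.0), np.float64(-0.0), np.float64(-0.0)] 
end [0.489 0.181 0.036] 3.0598

[[-0.009, 0.061, 0.0], [-0.018, 0.123, 0.0], [-0.027, 0.184, 0.0], [-0.036, 0.246, 0.0], [-0.045, 0.307, 0.0]] rot [np.float64(0.027), np.float64(0.054), np.float64(0.081), np.float64(0.108), np.float64(0.136)] 
[[-0.009, 0.062, 0.0], [-0.017, 0.123, 0.0], [-0.026, 0.185, 0.0], [-0.035, 0.247, 0.0], [-0.044, 0.308, 0.0]] rot [np.float64(0.027), np.float64(0.054), np.float64(0.081), np.float64(0.108), np.float64(0.135)] 
[[-0.009, 0.06
[... 164 characters left out ...]
oat64(0.109), np.float64(0.136)] 
[[-0.009, 0.062, 0.0], [-0.017, 0.123, 0.0], [-0.026, 0.185, 0.0], [-0.035, 0.247, 0.0], [-0.044, 0.308, 0.0]] rot [np.float64(0.027), np.float64(0.054), np.float64(0.081), np.float64(0.108), np.float64(0.135)] 
[[-0.009, 0.062, 0.0], [-0.018, 0.123, 0.0], [-0.026, 0.185, 0.0], [-0.035, 0.247, 0.0], [-0.044, 0.308, 0.0]] rot [np.float64(0.027), np.float64(0.054), np.float64(0.082), np.float64(0.109), np.float64(0.136)] 
[[-0.0, 0.015, 0.0], [-0.001, 0.031, 0.0], [-0.001, 0.046, 0.0], [-0.002, 0.062, 0.0], [-0.002, 0.077, 0.0]] rot [np.float64(0.007), np.float64(0.013), np.float64(0.02), np.float64(0.027), np.float64(0.033)] 
end [0.5987 0.2819 0.036 ] 1.5709
```

Emit:
apply_moves:
  linear:
    - [-0.02, 0.2, 0.09]
    - [-0.035, 0.4, 0.175]
    - [-0.05, 0.6, 0.26]
    - [-0.07, 0.8, 0.345]
    - [-0.085, 1.0, 0.433]
  delta_rot:
    - [0, 0, -0.023]
    - [0, 0, -0.046]
    - [0, 0, -0.068]
    - [0, 0, -0.091]
    - [0, 0, -0.114]
  force: 25

```text
clock: 3.48
position: [0.4877, 0.164, 0.1595]
tool_rot: [3.141, -0.0, 3.058]
force: [-0.5, -0.3, 0.0]
grip_width: 0.0856
finger_force: 0.0
```

Emit:
apply_moves:
  linear:
    - [0.003, 0.06, 0.1]
    - [0.005, 0.12, 0.2]
    - [0.005, 0.169, 0.4]
    - [0.007, 0.169, 0.6]
    - [0.009, 0.169, 0.8]
  delta_rot:
    - [0, 0, 0]
    - [0, 0, 0]
    - [0, 0, 0]
    - [0, 0, 0]
    - [0, 0, 0]

```text
clock: 3.9
position: [0.4877, 0.1792, 0.0789]
tool_rot: [-3.141, -0.0, 3.053]
force: [0.1, 0.4, 0.1]
grip_width: 0.0854
finger_force: 0.0
```

```bash
python3 - <<'E'
from h import *
st=monitor.observe(); im,d=optics.grab_frame('wrist'); cv2.imwrite('pics/w1.png',im[:,:,::-1])
print(st['position'],st['tool_rot'],st['qpos'],st['clock'],st['force'])
b=blobs(im,(40,80,30),(85,255,255)); print(b)
E
```

```text
[0.48767062 0.17915359 0.07891297] [-3.14145938e+00 -8.56755086e-05  3.05330508e+00] [ 0.02761717  0.66704636 -0.67834325  1.96974995  0.62607192  0.72430505
  0.44924672] 3.9 [0.14535936 0.38135451 0.07378127]
[([272, 217, 30, 131, 2821], [285.6, 284.9])]
```

View pics/w1.png

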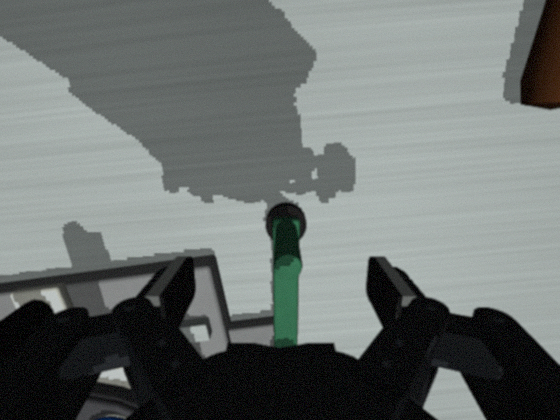

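The post, with its top at (287,264), stands between the fingers. I go down, close and swing.

Emit:
apply_moves:
  linear:
    - [-0.005, 0.01, 0.09]
    - [-0.005, 0.015, 0.18]
    - [-0.005, 0.015, 0.26]
    - [-0.005, 0.015, 0.35]
    - [-0.005, 0.015, 0.43]
  delta_rot:
    - [0, 0, 0]
    - [0, 0, 0]
    - [0, 0, 0]
    - [0, 0, 0]
    - [0, 0, 0]

```text
clock: 4.37
position: [0.489, 0.1805, 0.0365]
tool_rot: [3.141, 0.001, 3.053]
force: [-0.3, 0.9, -0.6]
grip_width: 0.0851
finger_force: 0.0
```

Emit:
apply_moves:
  linear:
    - [0, 0, 0]
    - [0, 0, 0]
    - [0, 0, 0]
    - [0, 0, 0]
    - [0, 0, 0]
  delta_rot:
    - [0, 0, 0]
    - [0, 0, 0]
    - [0, 0, 0]
    - [0, 0, 0]
    - [0, 0, 0]
  gripper: -1
  force: 25

```text
clock: 4.78
position: [0.4891, 0.1806, 0.0374]
tool_rot: [3.141, 0.001, 3.053]
force: [-0.5, -0.3, -0.1]
grip_width: 0.0256
finger_force: 0.0
```

Emit:
apply_moves:
  linear:
    - [0, 0, 0]
    - [0, 0, 0]
    - [0, 0, 0]
    - [0, 0, 0]
    - [0, 0, 0]
  delta_rot:
    - [0, 0, 0]
    - [0, 0, 0]
    - [0, 0, 0]
    - [0, 0, 0]
    - [0, 0, 0]

```text
clock: 5.2
position: [0.489, 0.1807, 0.0374]
tool_rot: [3.141, 0.001, 3.053]
force: [-0.8, -0.4, 6.6]
grip_width: 0.0152
finger_force: 25.5
```

Emit:
apply_moves:
  linear:
    - [-0.002, 0.062, 0]
    - [-0.007, 0.125, 0]
    - [-0.016, 0.186, 0]
    - [-0.028, 0.248, 0]
    - [-0.044, 0.308, 0]
  delta_rot:
    - [0, 0, 0.027]
    - [0, 0, 0.054]
    - [0, 0, 0.081]
    - [0, 0, 0.108]
    - [0, 0, 0.135]

```text
clock: 5.62
position: [0.4955, 0.2115, 0.0373]
tool_rot: [3.141, -0.0, 2.768]
force: [-5.3, 1.3, 9.1]
grip_width: 0.0152
finger_force: 25.7
```

Emit:
apply_moves:
  linear:
    - [-0.002, 0.062, 0]
    - [-0.007, 0.125, 0]
    - [-0.016, 0.186, 0]
    - [-0.028, 0.248, 0]
    - [-0.044, 0.308, 0]
  delta_rot:
    - [0, 0, 0.027]
    - [0, 0, 0.054]
    - [0, 0, 0.081]
    - [0, 0, 0.108]
    - [0, 0, 0.135]

```text
clock: 6.03
position: [0.5103, 0.2395, 0.0373]
tool_rot: [3.141, -0.001, 2.486]
force: [-8.6, 4.6, 7.8]
grip_width: 0.0153
finger_force: 25.8
```

Emit:
apply_moves:
  linear:
    - [0.002, 0.062, 0]
    - [0.002, 0.125, 0]
    - [-0.006, 0.186, 0]
    - [-0.018, 0.248, 0]
    - [-0.034, 0.308, 0]
  delta_rot:
    - [0, 0, 0.027]
    - [0, 0, 0.054]
    - [0, 0, 0.081]
    - [0, 0, 0.108]
    - [0, 0, 0.135]

```text
clock: 6.45
position: [0.5322, 0.262, 0.0374]
tool_rot: [3.141, -0.001, 2.204]
force: [-5.0, 4.5, 5.2]
grip_width: 0.0154
finger_force: 25.5
```

Emit:
apply_moves:
  linear:
    - [-0.002, 0.062, 0]
    - [-0.007, 0.125, 0]
    - [-0.016, 0.186, 0]
    - [-0.028, 0.248, 0]
    - [-0.044, 0.308, 0]
  delta_rot:
    - [0, 0, 0.027]
    - [0, 0, 0.054]
    - [0, 0, 0.081]
    - [0, 0, 0.108]
    - [0, 0, 0.135]

```text
clock: 6.87
position: [0.5595, 0.2776, 0.0374]
tool_rot: [3.141, -0.003, 1.921]
force: [-5.8, 9.9, 4.7]
grip_width: 0.0155
finger_force: 25.3
```

Emit:
apply_moves:
  linear:
    - [0.008, 0.06, 0]
    - [0.005, 0.12, 0]
    - [-0.002, 0.18, 0]
    - [-0.014, 0.235, 0]
    - [-0.028, 0.285, 0]
  delta_rot:
    - [0, 0, 0.027]
    - [0, 0, 0.054]
    - [0, 0, 0.081]
    - [0, 0, 0.105]
    - [0, 0, 0.127]

```text
clock: 7.28
position: [0.5878, 0.2847, 0.0375]
tool_rot: [3.141, -0.003, 1.655]
force: [-1.2, 10.7, 0.9]
grip_width: 0.0155
finger_force: 25.1
```

Emit:
apply_moves:
  linear:
    - [0, 0.01, 0]
    - [0, 0.02, 0]
    - [0, 0.03, 0]
    - [0, 0.04, 0]
    - [0, 0.05, 0]
  delta_rot:
    - [0, 0, 0]
    - [0, 0, 0]
    - [0, 0, 0]
    - [0, 0, 0]
    - [0, 0, 0]

```text
clock: 7.7
position: [0.5922, 0.2851, 0.0375]
tool_rot: [3.141, -0.003, 1.658]
force: [-2.6, 9.7, 2.9]
grip_width: 0.0155
finger_force: 25.2
```

Emit:
apply_moves:
  linear:
    - [-0.005, 0.01, 0]
    - [-0.01, 0.02, 0]
    - [-0.01, 0.03, 0]
    - [-0.01, 0.03, 0]
    - [-0.01, 0.03, 0]
  delta_rot:
    - [0, 0, 0]
    - [0, 0, 0]
    - [0, 0, 0]
    - [0, 0, 0]
    - [0, 0, 0]

```text
clock: 8.12
position: [0.5944, 0.285, 0.0374]
tool_rot: [-3.141, -0.004, 1.658]
force: [-9.6, 11.3, 5.6]
grip_width: 0.0153
finger_force: 25.6
```

Emit:
apply_moves:
  linear:
    - [0, 0, 0]
    - [0, 0, 0]
    - [0, 0, 0]
    - [0, 0, 0]
    - [0, 0, 0]
  delta_rot:
    - [0, 0, 0]
    - [0, 0, 0]
    - [0, 0, 0]
    - [0, 0, 0]
    - [0, 0, 0]
  gripper: 1

```text
clock: 8.53
position: [0.5959, 0.2816, 0.0369]
tool_rot: [-3.142, 0.0, 1.656]
force: [-0.7, 0.3, 0.7]
grip_width: 0.0749
finger_force: 0.0
```

Emit:
apply_moves:
  linear:
    - [0, 0, -0.02]
    - [0, 0, -0.15]
    - [0, 0, -0.4]
    - [0, 0, -0.7]
    - [0, 0, -1]
  delta_rot:
    - [0, 0, 0]
    - [0, 0, 0]
    - [0, 0, 0]
    - [0, 0, 0]
    - [0, 0, 0]

```text
clock: 8.95
position: [0.5956, 0.2818, 0.139]
tool_rot: [-3.141, 0.0, 1.656]
force: [-0.5, -1.0, 0.2]
grip_width: 0.0854
finger_force: 0.0
```

```bash
python3 - <<'E'
from h import *; from plan import *
st=monitor.observe(); print(st['position'],st['tool_rot'],st['qpos'],st['clock'],st['force'])
p=st['position'];y=1.655
plan(p,y,[(.6,.2,.21,y),(.61,.11,.22,y),(.62,.02,.22,y),(.62,-.05,.22,y)])
E
```

```text
[0.59558253 0.2818427  0.13898543] [-3.14128449e+00  5.47889216e-06  1.65642864e+00] [-0.321836    0.69180355 -0.32934641  1.56983482  0.26135104  0.92391285
 -0.65346762] 8.95 [-0.49027061 -0.95730782  0.22434461]
[[-0.164, -0.005, -0.142], [-0.328, -0.01, -0.284], [-0.492, -0.015, -0.426], [-0.655, -0.02, -0.568], [-0.819, -0.025, -0.71]] rot [np.float64(-0.0), np.float64(-0.0), np.float64(-0.0), np.float64(-0.0), np.float64(-0.0)] 
[[-0.181, 0.005, -0.02], [-0.362, 0.01, -0.04], [-0.543, 0.014, -0.06], [-0.724, 0.019, -0.08], [-0.905, 0.024, -0.1]] rot [np.float64(-0.0), np.float64(-0.0), np.float64(-0.0), np.float64(-0.0), np.float64(-0.0)] 
[[-0.181, 0.005, -0.0], [-0.362, 0.01, -0.0], [-0.543, 0.014, -0.0], [-0.725, 0.019, -0.0], [-0.906, 0.024, -0.0]] rot [np.float64(-0.0), np.float64(-0.0), np.float64(-0.0), np.float64(-0.0), np.float64(-0.0)] 
[[-0.139, -0.012, -0.0], [-0.279, -0.024, -0.0], [-0.418, -0.035, -0.0], [-0.558, -0.047, -0.0], [-0.697, -0.059, -0.0]] rot [np.float64(-0.0), np.float64(-0.0), np.float64(-0.0), np.float64(-0.0), np.float64(-0.0)] 
end [ 0.62 -0.05  0.22] 1.655
```

Emit:
apply_moves:
  linear:
    - [-0.16, -0.005, -0.14]
    - [-0.33, -0.01, -0.28]
    - [-0.49, -0.015, -0.43]
    - [-0.655, -0.02, -0.57]
    - [-0.82, -0.025, -0.71]
  delta_rot:
    - [0, 0, 0]
    - [0, 0, 0]
    - [0, 0, 0]
    - [0, 0, 0]
    - [0, 0, 0]

```text
clock: 9.37
position: [0.6003, 0.1992, 0.21]
tool_rot: [3.141, -0.0, 1.656]
force: [1.3, 0.4, 0.4]
grip_width: 0.0856
finger_force: 0.0
```

Emit:
apply_moves:
  linear:
    - [-0.18, 0.005, -0.02]
    - [-0.36, 0.01, -0.04]
    - [-0.54, 0.015, -0.06]
    - [-0.725, 0.02, -0.08]
    - [-0.905, 0.025, -0.1]
  delta_rot:
    - [0, 0, 0]
    - [0, 0, 0]
    - [0, 0, 0]
    - [0, 0, 0]
    - [0, 0, 0]

```text
clock: 9.78
position: [0.6106, 0.1091, 0.2193]
tool_rot: [3.141, 0.0, 1.656]
force: [0.6, 0.4, -0.1]
grip_width: 0.0858
finger_force: 0.0
```

Emit:
apply_moves:
  linear:
    - [-0.18, 0.005, 0]
    - [-0.36, 0.01, 0]
    - [-0.54, 0.015, 0]
    - [-0.725, 0.02, 0]
    - [-0.905, 0.025, 0]
  delta_rot:
    - [0, 0, 0]
    - [0, 0, 0]
    - [0, 0, 0]
    - [0, 0, 0]
    - [0, 0, 0]

```text
clock: 10.2
position: [0.6208, 0.0191, 0.2192]
tool_rot: [3.141, 0.0, 1.656]
force: [0.1, 0.2, 0.1]
grip_width: 0.0852
finger_force: 0.0
```

```bash
cat > shot.py <<'E'
from h import *; import pickle,sys
n=sys.argv[1]; st=monitor.observe(); im,d=optics.grab_frame('wrist'); cv2.imwrite(f'pics/{n}.png',im[:,:,::-1])
pickle.dump((st,im,d),open(n+'.pkl','wb')); print(st['position'],st['tool_rot'],st['clock'])
for nm,lo,hi in [('red',(0,110,50),(8,255,255)),('yel',(20,110,80),(35,255,255)),('blue',(100,120,50),(125,255,255)),('green',(40,80,30),(85,255,255))]: print(nm,blobs(im,lo,hi,8))
E
python3 shot.py w2
```

```text
[0.62077621 0.01914388 0.21920463] [3.14080319e+00 6.88533866e-05 1.65627184e+00] 10.2
red [([335, 152, 44, 43, 555], [356.7, 172.6]), ([350, 168, 13, 11, 108], [356.1, 173.0])]
yel [([317, 212, 13, 13, 136], [323.3, 217.9])]
blue [([254, 141, 44, 44, 592], [275.7, 162.4]), ([271, 158, 11, 11, 99], [275.8, 162.8])]
green [([266, 0, 18, 29, 458], [274.5, 12.3]), ([267, 49, 13, 26, 285], [273.4, 61.9])]
```

Emit:
apply_moves:
  linear:
    - [-0.14, -0.01, 0]
    - [-0.28, -0.025, 0]
    - [-0.42, -0.035, 0]
    - [-0.56, -0.045, 0]
    - [-0.7, -0.06, 0]
  delta_rot:
    - [0, 0, 0]
    - [0, 0, 0]
    - [0, 0, 0]
    - [0, 0, 0]
    - [0, 0, 0]

```text
clock: 10.67
position: [0.6207, -0.0516, 0.2182]
tool_rot: [3.141, 0.0, 1.656]
force: [-0.3, -0.8, -0.8]
grip_width: 0.0855
finger_force: 0.0
```

```bash
python3 shot.py w3
```

```text
[ 0.62074897 -0.05162328  0.21817989] [3.14145186e+00 1.10223146e-04 1.65617769e+00] 10.6667
red [([346, 72, 47, 49, 685], [369.2, 95.6]), ([362, 91, 14, 13, 138], [368.4, 96.9])]
yel [([327, 132, 15, 15, 167], [334.3, 138.8])]
blue [([259, 60, 47, 50, 731], [282.3, 83.8]), ([277, 79, 12, 13, 128], [282.4, 84.9]), ([110, 404, 29, 16, 269], [123.6, 410.7])]
green []
```

View pics/w3.png

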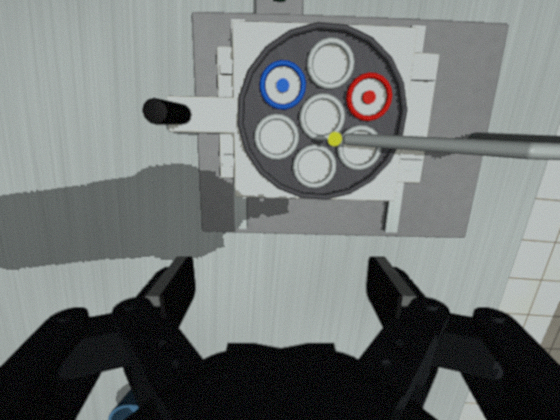

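The pan is in full view: yellow tip (334,139), red stud (368,97), blue stud (282,85), knob top (155,110).

```bash
python3 - <<'E'
from h import *; import pickle
np.set_printoptions(precision=4,suppress=True)
a=pickle.load(open('w2.pkl','rb'))[0]; b,im,d=pickle.load(open('w3.pkl','rb'))
P={}
for n,u,v,z in [('red',(356.1,173),(368.4,96.9),.079),('blue',(275.8,162.8),(282.4,84.9),.079),('tip',(323.3,217.9),(334.3,138.8),.1)]:
    print(n,tri(ray('wrist',u,a),ray('wrist',v,b)),onz('wrist',u,z,a),onz('wrist',v,z,b)); 
o,r=ray('wrist',(334.3,138.8),b); print('tip depth pt',o+r*d[139,334], 'cam',o)
print('knob',onz('wrist',(155,110),.129,b))
E
```

```text
red (array([0.6934, 0.0512, 0.0759]), np.float64(0.0001)) [0.6925 0.0516 0.079 ] [0.6925 0.0508 0.079 ]
blue (array([0.6137, 0.0545, 0.0764]), np.float64(0.0002)) [0.6137 0.0548 0.079 ] [0.6139 0.0542 0.079 ]
tip (array([0.6612, 0.0121, 0.1077]), np.float64(0.0002)) [0.6624 0.0098 0.1   ] [0.6627 0.0119 0.1   ]
tip depth pt [0.6607 0.0122 0.1106] cam [0.6149 0.0198 0.3595]
knob [0.5196 0.0227 0.129 ]
```

```bash
python3 - <<'E'
from h import *; import pickle
np.set_printoptions(precision=4,suppress=True)
b,im,d=pickle.load(open('w3.pkl','rb'))
c=[onz('wrist',u,.025,b)[:2] for u in [(192,12),(203,230),(466,237),(508,22)]]
print(c,[np.linalg.norm(c[i]-c[(i+1)%4]) for i in range(4)]); m=np.mean(c,0); f=c[2]+c[3]-c[0]-c[1]; y=np.arctan2(f[1],f[0]); print(m,y,m-.025*np.array([np.cos(y),np.sin(y)]))
x0,y0=290,95; cv2.imwrite('pics/c.png',cv2.resize(im[y0:y0+75,x0:x0+100,::-1],None,fx=7,fy=7,interpolation=2))
E
```

```text
[array([0.5166, 0.1222]), array([ 0.5309, -0.1119]), array([ 0.8564, -0.0939]), array([0.84  , 0.1425])] [np.float64(0.23444918982019955), np.float64(0.32596561067166474), np.float64(0.2369784322096192), np.float64(0.32402195035359943)]
[0.686  0.0147] 0.058954720232365775 [0.661  0.0132]
```

View pics/c.png

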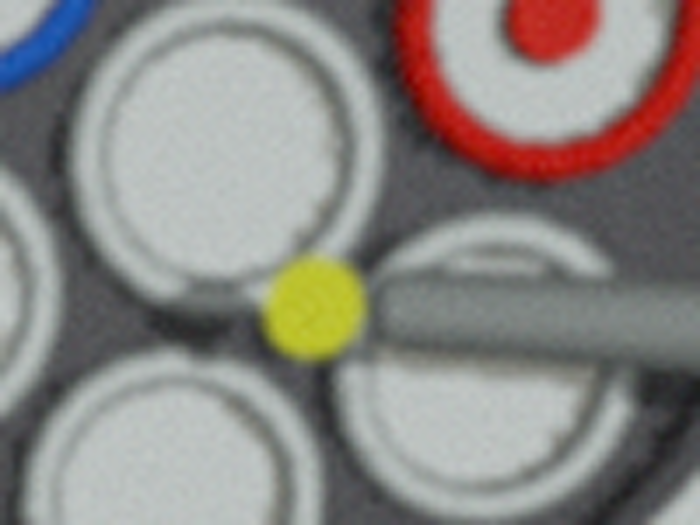

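The base corners and the cone agree on the tip being at (0.661, 0.0125). Now I go to the knob.

```bash
python3 - <<'E'
from plan import *
p=[.6207,-.0516,.2182];y=1.656
plan(p,y,[(.5396,.015,.19,y),(.5196,.0227,.15,y),(.5196,.0227,.092,y)])
k=(.5196,.0227,.092)
print();plan(k,y,[(.5036,.0034,.092,y),(.4876,-.016,.092,y)])
print();plan((.4876,-.016,.092),y,[(.5276,-.0177,.092,y),(.5668,-.0193,.092,y)])
E
```

```text
[[0.147, -0.15, 0.056], [0.293, -0.301, 0.113], [0.44, -0.451, 0.169], [0.586, -0.601, 0.226], [0.733, -0.751, 0.282]] rot [np.float64(-0.0), np.float64(-0.0), np.float64(-0.0), np.float64(-0.0), np.float64(-0.0)] 
[[0.019, -0.039, 0.08], [0.037, -0.077, 0.16], [0.056, -0.116, 0.24], [0.075, -0.154, 0.32], [0.093, -0.193, 0.4]] rot [np.float64(-0.0), np.float64(-0.0), np.float64(-0.0), np.float64(-0.0), np.float64(-0.0)] 
[[0.0, -0.0, 0.116], [0.0, -0.0, 0.232], [0.0, -0.0, 0.348], [0.0, -0.0, 0.464], [0.0, -0.0, 0.58]] rot [np.float64(-0.0), np.float64(-0.0), np.float64(-0.0), np.float64(-0.0), np.float64(-0.0)] 
end [0.5196 0.0227 0.092 ] 1.656

[[-0.036, -0.035, -0.0], [-0.071, -0.07, -0.0], [-0.107, -0.106, -0.0], [-0.143, -0.141, -0.0], [-0.179, -0.176, -0.0]] rot [np.float64(-0.0), np.float64(-0.0), np.float64(-0.0), np.float64(-0.0), np.float64(-0.0)] 
[[-0.036, -0.035, -0.0], [-0.072, -0.07, -0.0], [-0.108, -0.105, -0.0], [-0.143, -0.141, -0.0], [-0.179, -0.176, -0.0]] rot [np.float64(-0.0), np.float64(-0.0), np.float64(-0.0), np.float64(-0.0), np.float64(-0.0)] 
end [ 0.4876 -0.016   0.092 ] 1.656

[[-0.01, 0.079, 0.0], [-0.02, 0.159, 0.0], [-0.031, 0.238, 0.0], [-0.041, 0.318, 0.0], [-0.051, 0.397, 0.0]] rot [np.float64(-0.0), np.float64(-0.0), np.float64(-0.0), np.float64(-0.0), np.float64(-0.0)] 
[[-0.01, 0.078, 0.0], [-0.02, 0.156, 0.0], [-0.03, 0.234, 0.0], [-0.039, 0.311, 0.0], [-0.049, 0.389, 0.0]] rot [np.float64(-0.0), np.float64(-0.0), np.float64(-0.0), np.float64(-0.0), np.float64(-0.0)] 
end [ 0.5668 -0.0193  0.092 ] 1.656
```

Emit:
apply_moves:
  linear:
    - [0.145, -0.15, 0.055]
    - [0.29, -0.3, 0.11]
    - [0.44, -0.45, 0.17]
    - [0.585, -0.6, 0.225]
    - [0.733, -0.75, 0.28]
  delta_rot:
    - [0, 0, 0]
    - [0, 0, 0]
    - [0, 0, 0]
    - [0, 0, 0]
    - [0, 0, 0]

```text
clock: 11.13
position: [0.539, 0.0165, 0.1898]
tool_rot: [-3.142, -0.0, 1.656]
force: [0.9, -0.3, -0.6]
grip_width: 0.0856
finger_force: 0.0
```

Emit:
apply_moves:
  linear:
    - [0.02, -0.04, 0.08]
    - [0.04, -0.08, 0.16]
    - [0.055, -0.115, 0.24]
    - [0.075, -0.155, 0.32]
    - [0.093, -0.193, 0.4]
  delta_rot:
    - [0, 0, 0]
    - [0, 0, 0]
    - [0, 0, 0]
    - [0, 0, 0]
    - [0, 0, 0]

```text
clock: 11.55
position: [0.5197, 0.0237, 0.1491]
tool_rot: [-3.141, -0.0, 1.655]
force: [0.6, 0.2, -1.0]
grip_width: 0.0853
finger_force: 0.0
```

```bash
python3 - <<'E'
from h import *; import pickle
np.set_printoptions(precision=4,suppress=True)
st=monitor.observe(); im,d=optics.grab_frame('wrist'); cv2.imwrite('pics/w4.png',im[:,:,::-1]);print(st['position'],st['clock'])
t,_=optics.grab_frame('top'); s,_=optics.grab_frame('scene'); cv2.imwrite('pics/t4.png',t[:,:,::-1]); cv2.imwrite('pics/s4.png',s[:,:,::-1])
g=((40,80,30),(85,255,255))
print('top',[(x,onz('top',x[1],.03)) for x in blobs(t,*g)],'\nscene',[(x,onz('scene',x[1],.03)) for x in blobs(s,*g)],'\nw',blobs(im,*g))
A=cv2.resize(im,(400,300)); B=cv2.resize(t[130:250,180:340],(400,300)); C=cv2.resize(s[180:300,230:390],(400,300))
cv2.imwrite('pics/m4.png',np.vstack([np.hstack([A,B]),np.hstack([C,C*0])])[:,:,::-1])
E
```

```text
[0.5197 0.0237 0.1491] 11.55
top [(([0, 114, 14, 52, 459], [4.8, 137.9]), array([0.7764, 0.8921, 0.03  ])), (([195, 186, 5, 5, 19], [196.6, 188.0]), array([0.6028, 0.2899, 0.03  ])), (([198, 187, 37, 9, 198], [216.0, 191.0]), array([0.5922, 0.2308, 0.03  ])), (([238, 187, 8, 5, 28], [242.0, 188.6]), array([0.5979, 0.1517, 0.03  ]))] 
scene [(([0, 0, 12, 17, 152], [4.4, 7.6]), array([-1.3225, -0.7629,  0.03  ])), (([318, 209, 46, 31, 262], [345.0, 227.1]), array([0.6045, 0.2272, 0.03  ]))] 
w [([380, 0, 27, 34, 478], [391.5, 10.6]), ([379, 35, 19, 43, 504], [387.7, 60.5])]
```

View pics/m4.png

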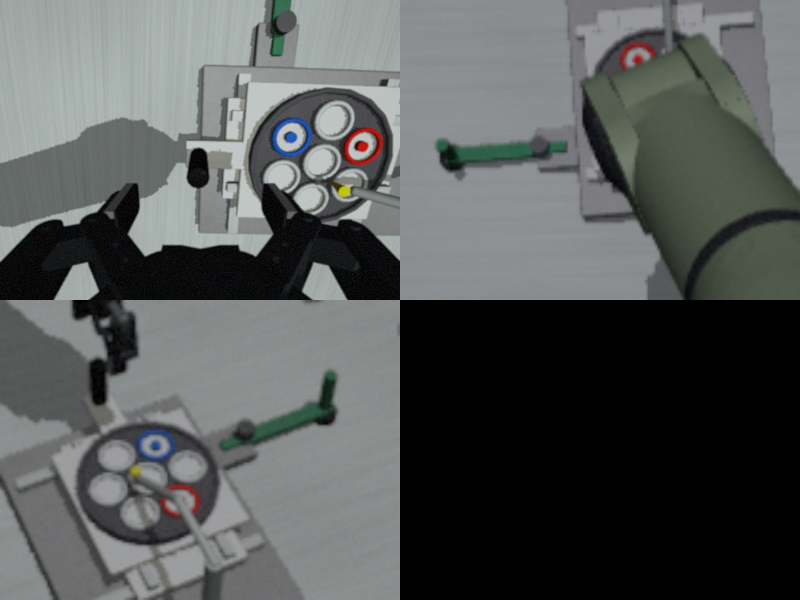

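```bash
python3 - <<'E'
from h import *
t=cv2.imread('pics/t4.png'); h=cv2.cvtColor(t,cv2.COLOR_BGR2HSV); m=cv2.inRange(h,np.array((40,60,30)),np.array((85,255,255)))
y,x=np.nonzero(m); k=(x>203)&(x<248)&(y>180)&(y<200); P=np.array([onz('top',(a,b),.02)[:2] for a,b in zip(x[k],y[k])],np.float32)
v=cv2.fitLine(P,cv2.DIST_HUBER,0,.001,.001).ravel(); print(v, len(P)); a=np.arctan2(v[1],v[0])%np.pi; print('leg', np.pi+.059-a)
E
```

```text
[ 0.0606587  -0.9981586   0.59573466  0.21621281] 214
leg 1.5691004
```

Emit:
apply_moves:
  linear:
    - [0, 0, 0.11]
    - [0, 0, 0.23]
    - [0, 0, 0.34]
    - [0, 0, 0.46]
    - [0, 0, 0.57]
  delta_rot:
    - [0, 0, 0]
    - [0, 0, 0]
    - [0, 0, 0]
    - [0, 0, 0]
    - [0, 0, 0]

```text
clock: 12.12
position: [0.5198, 0.024, 0.0919]
tool_rot: [-3.142, -0.0, 1.656]
force: [0.8, -0.6, 0.2]
grip_width: 0.0856
finger_force: 0.0
```

Emit:
apply_moves:
  linear:
    - [0, 0, 0]
    - [0, 0, 0]
    - [0, 0, 0]
    - [0, 0, 0]
    - [0, 0, 0]
  delta_rot:
    - [0, 0, 0]
    - [0, 0, 0]
    - [0, 0, 0]
    - [0, 0, 0]
    - [0, 0, 0]
  gripper: -1
  force: 30

```text
clock: 12.53
position: [0.5201, 0.0241, 0.0935]
tool_rot: [3.141, 0.0, 1.656]
force: [0.2, -0.2, -0.2]
grip_width: 0.0257
finger_force: 0.0
```

Emit:
apply_moves:
  linear:
    - [0, 0, 0]
    - [0, 0, 0]
    - [0, 0, 0]
    - [0, 0, 0]
    - [0, 0, 0]
  delta_rot:
    - [0, 0, 0]
    - [0, 0, 0]
    - [0, 0, 0]
    - [0, 0, 0]
    - [0, 0, 0]

```text
clock: 12.95
position: [0.52, 0.0241, 0.0935]
tool_rot: [3.141, 0.0, 1.656]
force: [-2.9, 0.1, 6.9]
grip_width: 0.0193
finger_force: 29.7
```

Emit:
apply_moves:
  linear:
    - [-0.02, -0.02, 0]
    - [-0.05, -0.05, 0]
    - [-0.1, -0.1, 0]
    - [-0.14, -0.14, 0]
    - [-0.18, -0.176, 0]
  delta_rot:
    - [0, 0, 0]
    - [0, 0, 0]
    - [0, 0, 0]
    - [0, 0, 0]
    - [0, 0, 0]

```text
clock: 13.37
position: [0.504, 0.0044, 0.0934]
tool_rot: [3.14, -0.0, 1.656]
force: [2.0, 2.6, 6.8]
grip_width: 0.0194
finger_force: 29.7
```

Emit:
apply_moves:
  linear:
    - [-0.04, -0.035, 0]
    - [-0.08, -0.08, 0]
    - [-0.13, -0.12, 0]
    - [-0.16, -0.16, 0]
    - [-0.18, -0.176, 0]
  delta_rot:
    - [0, 0, 0]
    - [0, 0, 0]
    - [0, 0, 0]
    - [0, 0, 0]
    - [0, 0, 0]

```text
clock: 13.78
position: [0.4877, -0.0153, 0.0934]
tool_rot: [3.141, 0.0, 1.656]
force: [1.2, 2.1, 7.6]
grip_width: 0.0189
finger_force: 29.7
```

```bash
cat > chk.py <<'E'
from h import *; import sys
np.set_printoptions(precision=4,suppress=True)
T=np.array([.661,.0125]); n=sys.argv[1]
st=monitor.observe(); w,_=optics.grab_frame('wrist'); s,_=optics.grab_frame('scene'); t,_=optics.grab_frame('top'); print(st['position'],st['clock'],st['force'])
for nm,im in [('wrist',w),('scene',s),('top',t)]:
    cv2.imwrite(f'pics/{nm}{n}.png',im[:,:,::-1])
    for c,lo,hi,z in [('red',(0,110,50),(8,255,255),.079),('blue',(100,120,50),(125,255,255),.079),('yel',(20,110,80),(35,255,255),.108)]:
        for b in blobs(im,lo,hi,5):
            p=onz(nm,b[1],z,st)
            if abs(p[0]-.66)<.12 and abs(p[1])<.12: print(nm,c,b,'rel tip',(p[:2]-T).round(4))
A=cv2.resize(w,(400,300)); B=cv2.resize(s[200:290,240:360],(400,300),interpolation=2); C=cv2.resize(t[130:220,220:340],(400,300),interpolation=2)
cv2.imwrite(f'pics/m{n}.png',np.vstack([np.hstack([A,B]),np.hstack([C,C*0])])[:,:,::-1])
E
python3 chk.py 5
```

```text
[ 0.4877 -0.0153  0.0934] 13.7833 [1.1791 2.1411 7.563 ]
wrist red ([543, 208, 17, 53, 472], [552.1, 235.2]) rel tip [-0.0155 -0.0042]
wrist blue ([415, 179, 75, 71, 1849], [452.9, 213.3]) rel tip [-0.078   0.0041]
wrist blue ([439, 205, 24, 20, 351], [450.8, 214.2]) rel tip [-0.0791  0.0035]
scene red ([277, 250, 15, 13, 47], [282.7, 257.3]) rel tip [ 0.0078 -0.0086]
scene red ([283, 255, 3, 4, 10], [284.0, 256.2]) rel tip [ 0.0058 -0.004 ]
scene blue ([268, 228, 15, 13, 66], [275.0, 233.4]) rel tip [-0.0757  0.0004]
scene blue ([274, 233, 3, 3, 9], [275.0, 234.0]) rel tip [-0.0737 -0.0004]
scene yel ([282, 247, 4, 4, 14], [283.5, 248.3]) rel tip [ 0.0001 -0.0031]
top red ([282, 157, 14, 13, 48], [289.1, 163.1]) rel tip [-0.0001 -0.0048]
top yel ([287, 159, 4, 4, 14], [288.3, 160.5]) rel tip [-0.0005 -0.0021]
```

View pics/m5.png

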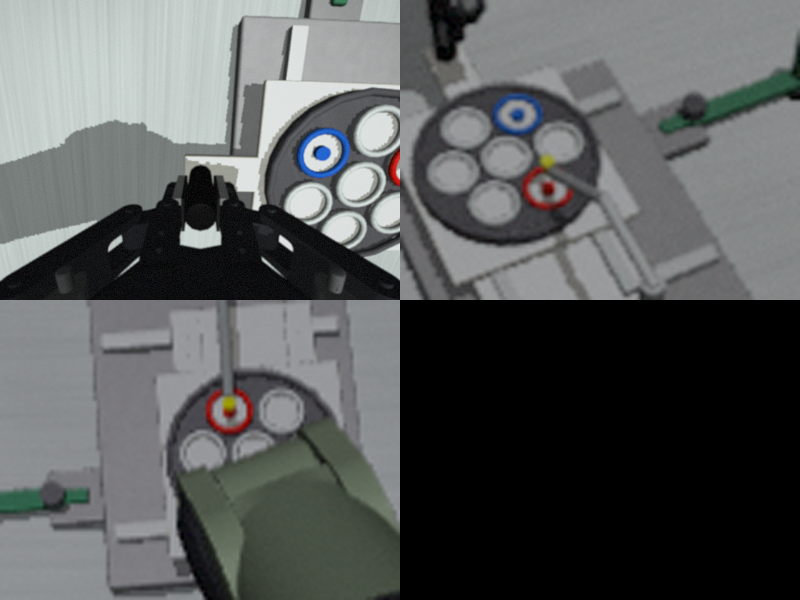

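The red stud is under the pointer: in the top view the yellow tip stands over the red stud, and the wrist puts the blue stud at (−78.5, +3.6) mm, where it should be. I pause here.

Emit:
apply_moves:
  linear:
    - [0, 0, 0]
    - [0, 0, 0]
    - [0, 0, 0]
    - [0, 0, 0]
    - [0, 0, 0]
  delta_rot:
    - [0, 0, 0]
    - [0, 0, 0]
    - [0, 0, 0]
    - [0, 0, 0]
    - [0, 0, 0]

```text
clock: 14.35
position: [0.4877, -0.0154, 0.0934]
tool_rot: [3.141, 0.001, 1.656]
force: [-0.7, -1.5, 10.4]
grip_width: 0.0192
finger_force: 30.0
```

Emit:
apply_moves:
  linear:
    - [0, 0, 0]
    - [0, 0, 0]
    - [0, 0, 0]
    - [0, 0, 0]
    - [0, 0, 0]
  delta_rot:
    - [0, 0, 0]
    - [0, 0, 0]
    - [0, 0, 0]
    - [0, 0, 0]
    - [0, 0, 0]

```text
clock: 14.77
position: [0.4877, -0.0154, 0.0934]
tool_rot: [3.141, 0.001, 1.656]
force: [-1.9, -1.6, 9.7]
grip_width: 0.0192
finger_force: 30.0
```

Emit:
apply_moves:
  linear:
    - [0, 0, 0]
    - [0, 0, 0]
    - [0, 0, 0]
    - [0, 0, 0]
    - [0, 0, 0]
  delta_rot:
    - [0, 0, 0]
    - [0, 0, 0]
    - [0, 0, 0]
    - [0, 0, 0]
    - [0, 0, 0]

```text
clock: 15.18
position: [0.4877, -0.0154, 0.0934]
tool_rot: [3.141, 0.001, 1.656]
force: [-2.0, -1.7, 9.7]
grip_width: 0.0192
finger_force: 30.0
```

Emit:
apply_moves:
  linear:
    - [0, 0, 0]
    - [0, 0, 0]
    - [0, 0, 0]
    - [0, 0, 0]
    - [0, 0, 0]
  delta_rot:
    - [0, 0, 0]
    - [0, 0, 0]
    - [0, 0, 0]
    - [0, 0, 0]
    - [0, 0, 0]

```text
clock: 15.6
position: [0.4877, -0.0154, 0.0934]
tool_rot: [3.141, 0.001, 1.656]
force: [-0.8, -1.6, 9.4]
grip_width: 0.0193
finger_force: 30.0
```

Emit:
apply_moves:
  linear:
    - [0, 0, 0]
    - [0, 0, 0]
    - [0, 0, 0]
    - [0, 0, 0]
    - [0, 0, 0]
  delta_rot:
    - [0, 0, 0]
    - [0, 0, 0]
    - [0, 0, 0]
    - [0, 0, 0]
    - [0, 0, 0]

```text
clock: 16.02
position: [0.4877, -0.0154, 0.0934]
tool_rot: [3.141, 0.001, 1.656]
force: [-1.6, -1.9, 9.9]
grip_width: 0.0191
finger_force: 30.0
```

Emit:
apply_moves:
  linear:
    - [0, 0.03, 0]
    - [-0.02, 0.1, 0]
    - [-0.03, 0.2, 0]
    - [-0.04, 0.3, 0]
    - [-0.05, 0.4, 0]
  delta_rot:
    - [0, 0, 0]
    - [0, 0, 0]
    - [0, 0, 0]
    - [0, 0, 0]
    - [0, 0, 0]

```text
clock: 16.43
position: [0.5283, -0.0165, 0.0934]
tool_rot: [3.141, 0.0, 1.656]
force: [-2.0, 1.6, 9.7]
grip_width: 0.0196
finger_force: 30.1
```

Emit:
apply_moves:
  linear:
    - [-0.01, 0.1, 0]
    - [-0.02, 0.2, 0]
    - [-0.03, 0.29, 0]
    - [-0.04, 0.35, 0]
    - [-0.05, 0.385, 0]
  delta_rot:
    - [0, 0, 0]
    - [0, 0, 0]
    - [0, 0, 0]
    - [0, 0, 0]
    - [0, 0, 0]

```text
clock: 16.85
position: [0.5676, -0.018, 0.0935]
tool_rot: [3.141, -0.0, 1.656]
force: [-2.5, 1.8, 10.4]
grip_width: 0.0194
finger_force: 30.1
```

```bash
python3 chk.py 6
```

```text
[ 0.5676 -0.018   0.0935] 16.85 [-2.467   1.8364 10.4129]
wrist red ([545, 208, 15, 25, 184], [553.5, 222.2]) rel tip [0.0625 0.0011]
wrist red ([554, 257, 6, 3, 15], [556.4, 258.1]) rel tip [ 0.0724 -0.0209]
wrist blue ([415, 179, 75, 71, 1681], [450.3, 211.4]) rel tip [0.0002 0.0024]
wrist blue ([439, 205, 24, 20, 343], [450.5, 214.0]) rel tip [0.0006 0.0009]
wrist yel ([473, 223, 27, 25, 514], [486.1, 234.9]) rel tip [ 0.0016 -0.0004]
scene red ([287, 273, 16, 15, 66], [294.1, 279.9]) rel tip [ 0.0848 -0.0065]
scene red ([293, 279, 4, 4, 12], [294.2, 280.3]) rel tip [ 0.086  -0.0067]
scene blue ([277, 250, 16, 13, 49], [282.2, 257.6]) rel tip [ 0.0083 -0.0102]
scene blue ([283, 255, 4, 4, 11], [284.2, 256.2]) rel tip [ 0.006  -0.0035]
scene yel ([282, 247, 5, 4, 14], [283.7, 248.1]) rel tip [-0.0003 -0.0023]
top red ([289, 131, 7, 11, 22], [293.2, 135.2]) rel tip [ 0.0857 -0.0191]
top red ([282, 133, 4, 10, 15], [283.2, 137.5]) rel tip [0.0793 0.0109]
```

Emit:
apply_moves:
  linear:
    - [0, 0, 0]
    - [0, 0, 0]
    - [0, 0, 0]
    - [0, 0, 0]
    - [0, 0, 0]
  delta_rot:
    - [0, 0, 0]
    - [0, 0, 0]
    - [0, 0, 0]
    - [0, 0, 0]
    - [0, 0, 0]

```text
clock: 17.42
position: [0.5672, -0.0183, 0.0935]
tool_rot: [3.14, 0.0, 1.656]
force: [1.7, 0.8, 6.7]
grip_width: 0.0188
finger_force: 29.8
```

Emit:
apply_moves:
  linear:
    - [0, 0, 0]
    - [0, 0, 0]
    - [0, 0, 0]
    - [0, 0, 0]
    - [0, 0, 0]
  delta_rot:
    - [0, 0, 0]
    - [0, 0, 0]
    - [0, 0, 0]
    - [0, 0, 0]
    - [0, 0, 0]
  gripper: 0.3

```text
clock: 17.83
position: [0.5667, -0.0181, 0.0929]
tool_rot: [-3.141, -0.0, 1.656]
force: [0.3, 0.5, -0.2]
grip_width: 0.055
finger_force: 0.0
```

Emit:
apply_moves:
  linear:
    - [0, 0, -0.05]
    - [0, 0, -0.2]
    - [0, 0, -0.45]
    - [0, 0, -0.7]
    - [0, 0, -0.9]
  delta_rot:
    - [0, 0, 0]
    - [0, 0, 0]
    - [0, 0, 0]
    - [0, 0, 0]
    - [0, 0, 0]

```text
clock: 18.25
position: [0.567, -0.0179, 0.185]
tool_rot: [3.141, -0.0, 1.656]
force: [0.4, 0.3, 1.7]
grip_width: 0.0556
finger_force: 0.0
```

```bash
python3 chk.py 7
```

```text
[ 0.567  -0.0179  0.185 ] 18.25 [0.3719 0.2741 1.6615]
wrist red ([458, 172, 47, 26, 366], [484.2, 181.8]) rel tip [0.0814 0.0089]
wrist red ([473, 189, 14, 6, 52], [479.8, 191.8]) rel tip [ 0.0799 -0.0002]
wrist red ([458, 206, 35, 12, 174], [474.2, 212.7]) rel tip [ 0.0801 -0.0195]
wrist blue ([369, 160, 49, 48, 674], [390.5, 181.9]) rel tip [-0.0008  0.0017]
wrist blue ([386, 178, 13, 12, 113], [391.7, 183.2]) rel tip [0.0004 0.0006]
wrist yel ([397, 185, 18, 14, 194], [405.8, 191.5]) rel tip [ 0.0008 -0.0001]
scene red ([286, 273, 17, 14, 60], [295.0, 278.5]) rel tip [ 0.0817 -0.0027]
scene red ([293, 279, 3, 3, 8], [293.9, 280.0]) rel tip [ 0.0849 -0.0071]
scene red ([287, 283, 5, 3, 7], [288.9, 283.7]) rel tip [ 0.0905 -0.0233]
scene blue ([277, 250, 15, 13, 52], [282.3, 257.3]) rel tip [ 0.0074 -0.0096]
scene blue ([283, 255, 3, 3, 9], [284.0, 256.0]) rel tip [ 0.0052 -0.0038]
scene yel ([282, 247, 5, 4, 15], [283.9, 248.1]) rel tip [-0.0001 -0.0018]
```

View pics/m7.png

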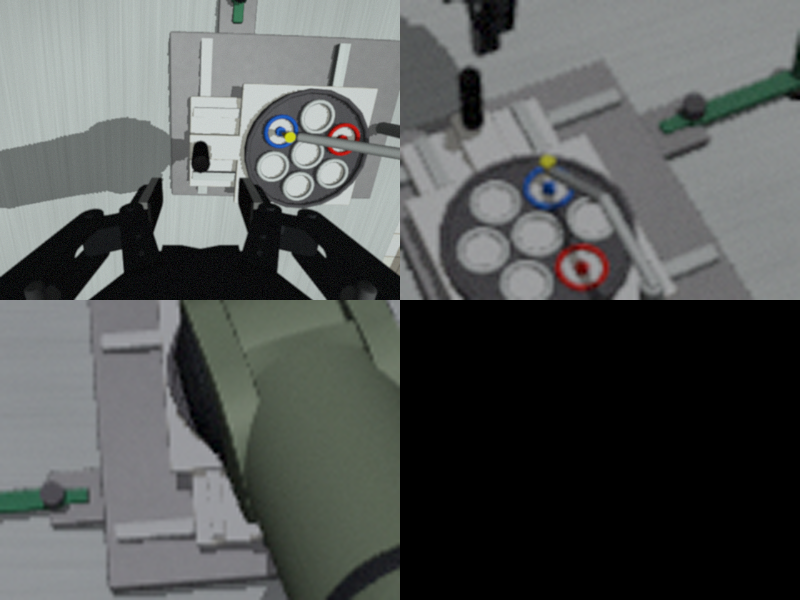

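The blue stud is within about 1 mm of the pointer's point, the gripper is clear and the leg is out. I hand it in.

```bash
python3 -c "
from workcell import workorder
print(workorder.job_done())"
```

```text
the job is handed in; nothing more can be done
None
```

I handed the job in at about 18 s of the 54 s allowed; no verdict came back. The leg measured about 1.57 rad, at its stop; the pointer stood over the red stud for about 2 s and now stands over the blue stud, about 1 mm off by the wrist camera, with knob and leg released.

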